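Hook the pipe collar home against the fixture pins

ROBOT

A 6-joint arm with a two-finger parallel gripper is mounted at the origin on the work surface. World frame = base frame: x ahead of the robot, y to its left, z up, the work surface at z = 0. Lengths are in m, angles in rad, forces in N, time in s.
With the tool pointing down it reaches from about 0.35 to 0.975 m from the base axis. Payload 4.9 kg.
Tool frame: the origin (TCP) lies on the centre line of the jaws, within the pads' length; the fingertips stand 14 mm ahead of it and the grasp point (between the pads) lies 5 mm behind it (manip.nose_length is the distance from the TCP to the fingertips, in m); z points along the fingers, y is the line along which they close (so a half turn about z gives the same grasp; the last joint's range is limited). The gripper opens to 85 mm and grips with 20 to 120 N. Pads are 22 mm wide; open, the fingers measure 114 mm over their backs; the gripper's body (76 mm by 85 mm) begins 54 mm behind the grasp point. The pads swing forward as they close: fully open they stand 13 mm farther back than shut.
Start: joints at [1.102, 0.053, 1.613, -0, 1.476, -0.119], TCP at [0.214, 0.587, 0.245] pointing down, gripper open.
Joint ranges: [-3.01, 3.01], [-1.01, 2.22], [0.06, 2.58], [-1.02, 4.17], [0.09, 2.62], [-3.14, 3.14]. Speed limits (rad/s): [2.57, 2.57, 3.14, 3.14, 3.14, 3.14].

INTERFACE

Orientations are given as a unit quaternion [w, x, y, z].
In Python, from plant import manip, imaging gives the robot as it stands.
- The arm moves only by the tool play_rows, never from a script. Its argument "commands" is a list of rows, each a list of 6 numbers: the shift along the tool's x, y, z in mm, then the turn, a rotation vector about the tool's x, y, z in degrees. A call has 1 to 5 rows; each row shifts and turns the commanded pose from where the row before left it, along the tool's axes as they then stand; what a row does not reach is not made up. A row lasts 1/12 s, in which the tool goes at most 41.7 mm and 7.16 degrees, less where a joint would pass 70% of its speed; a pose out of reach is approached as far as the arm can. A call is refused whole if a number of a shift passes 41.7 or a number of a turn 7.16, either way. A call with a gripper value outside its range is refused whole. "hand" is the finger opening in mm, from 0 to 85.4, set as the call begins (left out, the last holds). The fingers move at their own pace and stop on an object; the grip force is fixed at half the most. Time passes only in rows, so rows that do not move let the fingers close. It gives the time, the measured TCP pose, the force, the opening and the grip force at its end, in the units of the state.
- manip.state(): the state, without advancing time (a new reading comes with each control period).
- imaging.grab_frame(name): name is "scene" or "top" or "wrist"; returns a dict with "image" (480x640x3 uint8, red, green, blue), "fx", "fy", "cx", "cy" (pixels), "R" (3x3) and "t" (3): a world point X has camera coordinates R X + t; the wrist camera has in their place "mount" (4x4, takes a point from camera to tool coordinates, whose origin is the TCP and whose axes are the flange's). Camera axes: x right, y down, z forward; pixel columns grow to the right and rows downward; lengths in m; the calibration is good to about 2 mm. A picture is of the moment at which its call begins: read the wrist's pose just before it. There is no depth.
- manip.job_done(): hands the job in; it is judged then, once.
The state is a dict: "time": time; "joint_pos": joint angles; "joint_vel": joint speeds; "joint_efforts": joint torques, N m; "tool_pos": TCP position; "tool_rot": TCP orientation; "contact_force": force on the tool from outside, world axes, zero at the start; "ft_torque": the same for the moment, N m; "gripper_width": opening from 0.0 (shut) to 1.0 (fully open); "grasp_force": force on a finger pad.
Only numpy, scipy, OpenCV 4.12 (cv2) and the standard library are available. Lean on these libraries where they do the work, as an engineer would, in place of code of your own. Each camera call takes 0.05 s, during which the arm holds its last target. There are 200 camera calls.

TASK

Take the drag hook by its wooden handle, hook its tip into the bore of the small steel collar lying deep between the fixture's guides, and drag the collar along the table towards the mouth until it is snug against both sprung stop pins; pull it home there for a moment with about 10 N, never more than 20 N. The pins are set differently for every job, so feel for them. Keep your fingers off the collar, leave the collar lying against the pins, and lay the hook flat on the table wholly outside the fixture, without shifting the elbow, pipe stub, larger collar or wrench.

Things in the scene. Friction and masses are not known exactly. Their poses are not given: they have to be found in the camera images.
- hook: Drag hook, 0.3 kg, lying flat. Wooden handle block 120 long (along its x), 26 wide, 42 high; from its front end an 8 thick steel rod runs along +x, rod axis 32 above the underside, and turns straight down at the end. Origin: underside of the handle at its middle, the place to grip across the 26 width (80 N or more: the rod side is heavier). z up.
- hook_tip (a point): Lower end of the hook's downturned tip (8 thick): 260 ahead of the hook's origin along its x, on its centre line, 2 above the level of its underside.
- collar: Plain steel pipe collar (ring) lying flat on the table between the guides: 80 outside diameter, 50 bore right through, 20 high, about 0.45 kg. Origin: centre of its underside.
- jig: Fixed fit-up fixture. Origin: middle of its mouth at table height; x points inward along the lane's middle, y across, z up. A stop is clamped at the mouth: two upright pins 14 in diameter, 32 high, at y = +24 and -24 (34 gap: hook tip and rod pass), on a bar 14 high and a foot reaching 30 outward of the pins. The pins are sprung: they give outward 1 mm per 4 N, 6 at most.
- stop_mid (a point): Point on the lane's middle at table height, 48 inward of the mouth: the middle of the stop's setting range, not the stop itself. The unloaded pin centres stand up to 18 nearer to or farther from the mouth than this (set anew each job, not measured: feel for it). A collar touching both pins has its centre on the lane's middle, 40 inward of the pin centres.
- guides: The fixture's two fixed upright guide plates beside the lane, 80 high, 8 thick, inner faces at y = +-50, from x = 80 to x = 330; two 10 thick tie bars lie across their tops at x = 105 and 305 (underside 80 above the table); a 50 high cross plate closes the far end at x = 320. Origin and axes the same as the fixture's.
- elbow: Bystander: pipe elbow, 68 thick pipe bent 90 degrees, lying on the table; origin at the bend's centre on the table.
- pipe_stub: Bystander: short pipe standing upright, 90 in diameter, 100 high; origin under its centre.
- big_collar: Bystander: larger collar, 104 outside, 72 bore, 30 high, on the table outside the fixture; origin under its centre.
- wrench: Bystander: steel wrench 200 long lying on the table; origin under its middle.

How it is judged:
By the outcome, as a careful person would: the job done as asked, in the order asked, and still so for the second after the job is handed in, with the robot touching nothing.
It also fails if it takes over 70 s, if anything falls off the work surface, if the arm or the gripper's body presses on something with over 40 N, if the wrist force passes 120 N, or if a joint passes its speed limit or range.

## Working session

There is one attempt and no reset: what is moved stays moved. The work goes in short steps, Python scripts to look and compute and a tool call to move; the robot and the scene stay as the last step left them, time stands still between calls to the robot, and variables do not carry over. Pictures are saved under pics/ and viewed, at most 13 in all, crops included, and the job is handed in when it is done.

Besides the shell and the picture viewer there is one more tool, called after "Call:" by a JSON object that holds its "fn" and its "kwargs", one argument or row to a line. play_rows: Moves the arm, as the interface text tells. Its arguments: {"type":"object","properties":{"commands":{"type":"array","items":{"type":"array","items":{"type":"number"}}},"hand":{"type":"number"}},"required":["commands"]}

```bash
ls; mkdir -p pics; python3 - <<'E'
from plant import manip, imaging
import cv2,numpy as np,json
s=manip.state();print(s)
for n in("scene","top"):
    f=imaging.grab_frame(n);cv2.imwrite(f"pics/{n}0.png",f["image"][:,:,::-1])
    print(n,f["fx"],f["fy"],f["cx"],f["cy"],np.round(f["R"],4).tolist(),np.round(f["t"],4).tolist())
    np.savez(f"{n}0.npz",**f)
f=imaging.grab_frame("wrist");print(np.round(f["mount"],4).tolist(),f["fx"],f["cx"],f["cy"])
E
```

```text
pics
{'time': 0.0, 'joint_pos': array([ 1.10198971e+00,  5.33538679e-02,  1.61432684e+00,  3.43471971e-06,
        1.47601967e+00, -1.18972980e-01]), 'joint_vel': array([-0.00034686,  0.00038955,  0.00010868, -0.00018331, -0.00167765,
       -0.00085838]), 'joint_efforts': array([ 1.53867841e-03, -3.93688703e+01, -3.70176816e+01, -9.16122508e-05,
        7.14539085e-03,  5.26684616e-06]), 'tool_pos': array([0.2139173 , 0.58659888, 0.24404524]), 'tool_rot': array([-3.06916582e-04,  1.74026293e-01,  9.84740442e-01, -1.00818296e-03]), 'contact_force': array([0.51101086, 0.83680548, 0.05306391]), 'ft_torque': array([ 0.04829098, -0.00096819,  0.03628169]), 'grasp_force': 0.0, 'gripper_width': 0.9991099286564595}
scene 534.5088430552923 534.5088430552923 316.5499378793459 233.51144843687808 [[0.5712, 0.8206, 0.0207], [0.582, -0.3871, -0.7151], [-0.5788, 0.4205, -0.6987]] [-0.2908, -0.2614, 1.7085]
top 469.8868261816809 469.8868261816809 311.55273177327103 242.8318898559702 [[0.0129, -0.9999, 0.0028], [-0.9846, -0.0132, -0.1744], [0.1744, -0.0005, -0.9847]] [-0.0119, 0.5161, 1.0876]
[[-0.0014, -0.9618, -0.2738, 0.07], [1.0, -0.001, -0.0016, -0.0004], [0.0012, -0.2738, 0.9618, -0.1288], [0.0, 0.0, 0.0, 1.0]] 361.8906829477953 318.0011717017685 237.55301140094952
```

View pics/top0.png

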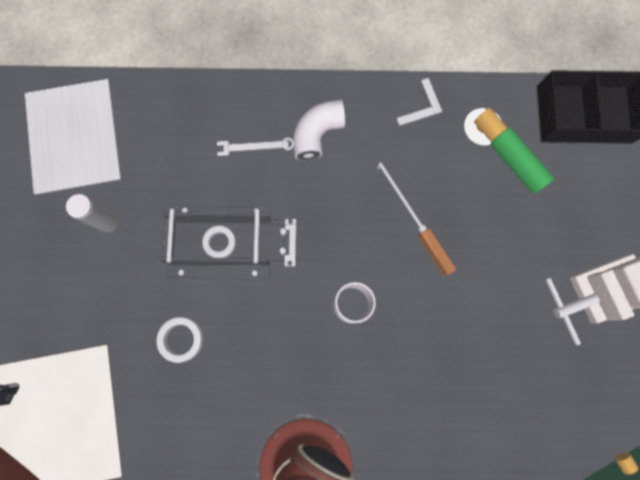

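View pics/scene0.png

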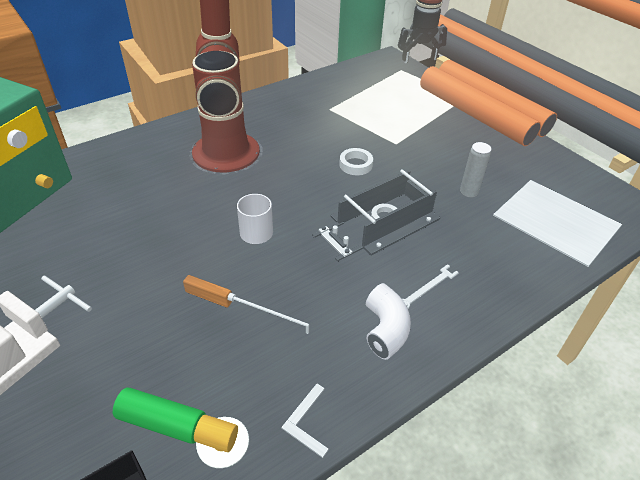

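```bash
cat > h.py <<'E'
import numpy as np,cv2
def ray(f,uv,z):
    R,t=f["R"],f["t"];C=-R.T@t
    d=R.T@np.array([(uv[0]-f["cx"])/f["fx"],(uv[1]-f["cy"])/f["fy"],1.]);return C+d*(z-C[2])/d[2]
def proj(f,X):
    c=f["R"]@np.asarray(X,float)+f["t"];return c[:2]/c[2]*f["fx"]+[f["cx"],f["cy"]]
E
python3 - <<'E'
from h import *
f=dict(np.load("top0.npz"));im=f["image"];hsv=cv2.cvtColor(im,cv2.COLOR_RGB2HSV)
br=((hsv[...,2]>130)&(hsv[...,1]<60)).astype(np.uint8)
n,l,st,c=cv2.connectedComponentsWithStats(br[:, :])
for i in range(1,n):
    x,y,w,h,a=st[i]
    if a>8 and 150<x<450 and 80<y<400:
        cn=cv2.findContours((l==i).astype(np.uint8),0,1)[0][0]
        print(st[i],np.round(c[i],1),[np.round(q,1) for q in cv2.minAreaRect(cn)])
wd=((hsv[...,0]<15)&(hsv[...,1]>110)&(hsv[...,2]>90)).astype(np.uint8);wd[:, :400]=0;wd[:,470:]=0;wd[:215]=0;wd[290:]=0
cn=max(cv2.findContours(wd,0,1)[0],key=cv2.contourArea);r=cv2.minAreaRect(cn);print("handle",r,cv2.boxPoints(r).tolist())
a=cv2.resize(im[190:290,155:310,::-1],None,fx=5,fy=5,interpolation=cv2.INTER_CUBIC);cv2.imwrite("pics/c1.png",a)
E
```

```text
[ 216  100  130   59 2531] [299.  131.5] [array([284.8, 142.2]), array([ 48.9, 136.2]), np.float64(69.9)]
[304 153   9   5  38] [308.1 155.1] [array([308., 155.]), array([4., 8.]), np.float64(90.0)]
[378 162  50  71 403] [402.3 198. ] [array([400.7, 197.3]), array([81.5,  8.3]), np.float64(55.3)]
[182 207   6   6  29] [184.4 209.7] [array([184.5, 209.5]), array([5., 5.]), np.float64(90.0)]
[166 208   9  55 283] [169.6 235.5] [array([169.8, 235. ]), array([ 5.5, 54.2]), np.float64(3.7)]
[253 208   7  56 305] [255.9 235.4] [array([255.9, 235.5]), array([ 5.6, 55. ]), np.float64(1.7)]
[279 218  18  49 547] [289.3 242.4] [array([287.5, 241.9]), array([16.5, 48.3]), np.float64(1.8)]
[202 225  34  33 656] [218.4 241.3] [array([218.5, 241. ]), array([32., 33.]), np.float64(90.0)]
[178 269   6   7  35] [180.6 272.2] [array([180.5, 272. ]), array([6., 5.]), np.float64(90.0)]
[252 270   6   7  33] [254.3 272.9] [array([254.5, 273. ]), array([6., 5.]), np.float64(90.0)]
[334 282  42  42 634] [355.4 301. ] [array([354.5, 302.5]), array([41., 41.]), np.float64(90.0)]
[ 156  317   46   46 1076] [178.5 339.5] [array([178.5, 339.5]), array([45., 45.]), np.float64(90.0)]
handle ((436.6402587890625, 252.26217651367188), (48.25059127807617, 13.038031578063965), 57.09476089477539) [[418.06097412109375, 235.5487518310547], [429.00732421875, 228.46583557128906], [455.21954345703125, 268.9755859375], [444.273193359375, 276.05853271484375]]
```

View pics/c1.png

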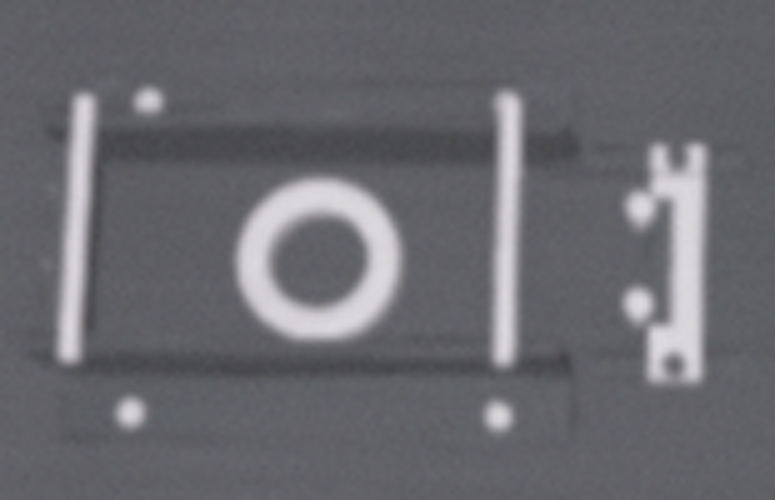

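```bash
cat >> h.py <<'E'
f=dict(np.load("top0.npz"))
B1=ray(f,(169.6,235.5),.088)[:2];B2=ray(f,(255.9,235.4),.088)[:2]
ux=(B1-B2)/np.linalg.norm(B1-B2);uy=np.array([-ux[1],ux[0]]);O=(B1+B2)/2-ux*.205
def J(p): d=np.asarray(p)[:2]-O;return np.round(np.array([d@ux,d@uy])*1000,1)
def W(x,y): return O+ux*x/1000+uy*y/1000
E
python3 - <<'E'
from h import *
print("bar dist",np.linalg.norm(B1-B2),"O",O,"yaw",np.degrees(np.arctan2(ux[1],ux[0])))
col=ray(f,(218.4,241.3),.02);print("collar",col,J(col))
for p in((282.6,231.6),(282.6,250.8)): q=ray(f,p,.03);print("pin",q,J(q))
for p in((170.0+2,208),(167,263)):print(J(ray(f,p,.088)))
im=f["image"];g=(im.min(2)>120).astype(np.uint8)
# hook
bx=[[418.06,235.55],[429.0,228.47],[455.2,268.98],[444.27,276.06]]
P=[ray(f,p,.042)[:2] for p in bx];print(np.round(P,4).tolist(),[np.linalg.norm(P[i]-P[i-1]) for i in range(4)])
cf=(P[0]+P[1])/2;cb=(P[2]+P[3])/2;hc=(cf+cb)/2
# rod line fit
hsv=cv2.cvtColor(im,cv2.COLOR_RGB2HSV);br=((hsv[...,2]>130)&(hsv[...,1]<60)).astype(np.uint8)
n,l,st,c=cv2.connectedComponentsWithStats(br);k=l[198,402] or l[165,380]
ys,xs=np.where(l==k);R=np.array([ray(f,(x,y),.034)[:2] for x,y in zip(xs,ys)])
vx,vy,x0,y0=cv2.fitLine(R.astype(np.float32),2,0,.01,.01).ravel();d=np.array([vx,vy]);d*=np.sign(d@(cf-cb))
s=(R-hc)@d;print("rod ends",s.min(),s.max(),"rod yaw",np.degrees(np.arctan2(d[1],d[0])),"handle yaw",np.degrees(np.arctan2(*(cf-cb)[::-1])),"hc",hc,"offset",np.cross(d,hc-[x0,y0]))
print("tip",R[s.argmax()])
for nme,uv,z in(("stub",(355,297),.1),("elb",(320,130),.06),):print(nme,ray(f,uv,z),J(ray(f,uv,z)))
from plant import manip;print(manip.nose_length)
E
```

```text
bar dist 0.20044175801711653 O [0.52595917 0.01973894] yaw 90.83828823822304
collar [0.52141814 0.22462595 0.02      ] [204.9   1.5]
pin [0.54593067 0.06630003 0.03      ] [ 46.3 -20.7]
pin [0.49822854 0.06517131 0.03      ] [45.8 27.1]
[302.9 -65.7]
[307.9  64.4]
[[0.5382, -0.2633], [0.5561, -0.2904], [0.4577, -0.3502], [0.4404, -0.3234]] [np.float64(0.11478042835021912), np.float64(0.03248562931552962), np.float64(0.11509650190354595), np.float64(0.03196991938694143)]
rod ends 0.06015585331110725 0.2641086292984326 rod yaw 31.86507 handle yaw 31.424569160047316 hc [ 0.49808779 -0.30682207] offset 0.005365102945979958
tip [ 0.72678782 -0.17446291]
stub [ 0.38415825 -0.10432734  0.1       ] [-122.   143.6]
elb [ 0.79862337 -0.02241484  0.06      ] [ -46.1 -272. ]
0.014<stdin>:16: DeprecationWarning: Arrays of 2-dimensional vectors are deprecated. Use arrays of 3-dimensional vectors instead. (deprecated in NumPy 2.0)
```

Call:
{"fn": "play_rows", "kwargs": {
  "commands": [
    [-24,-31,1.5,0,0,0],
    [-24,-31,1.5,0,0,0],
    [-24,-31,1.5,0,0,0],
    [-24,-31,1.5,0,0,0],
    [-24,-31,1.5,0,0,0]
  ],
  "hand": 85
}}

```text
time: 0.57
tool_pos: [0.2737, 0.3986, 0.2372]
tool_rot: [-0.0, 0.174, 0.985, -0.0]
contact_force: [1.8, 0.2, -0.2]
gripper_width: 0.999
grasp_force: 0.0
```

Call:
{"fn": "play_rows", "kwargs": {
  "commands": [
    [-24,-31,1.5,0,0,0],
    [-24,-31,1.5,0,0,0],
    [-24,-31,1.5,0,0,0],
    [-24,-31,1.5,0,0,0],
    [-24,-31,1.5,0,0,0]
  ]
}}

```text
time: 0.98
tool_pos: [0.3333, 0.212, 0.23]
tool_rot: [0.0, 0.174, 0.985, 0.0]
contact_force: [1.7, -0.1, 0.6]
gripper_width: 1.0
grasp_force: 0.0
```

Call:
{"fn": "play_rows", "kwargs": {
  "commands": [
    [-24,-31,1.5,0,0,0],
    [-24,-31,1.5,0,0,0],
    [-24,-31,1.5,0,0,0],
    [-24,-31,1.5,0,0,0],
    [-24,-31,1.5,0,0,0]
  ]
}}

```text
time: 1.4
tool_pos: [0.393, 0.025, 0.2227]
tool_rot: [0.0, 0.174, 0.985, 0.0]
contact_force: [0.9, 0.2, -0.4]
gripper_width: 0.993
grasp_force: 0.0
```

Call:
{"fn": "play_rows", "kwargs": {
  "commands": [
    [-24,-31,1.5,0,0,0],
    [-24,-31,1.5,0,0,0],
    [-24,-31,1.5,0,0,0],
    [-24,-31,1.5,0,0,0],
    [-24,-31,1.5,0,0,0]
  ]
}}

```text
time: 1.82
tool_pos: [0.4526, -0.1619, 0.215]
tool_rot: [0.0, 0.174, 0.985, 0.0]
contact_force: [-0.3, 1.0, -0.1]
gripper_width: 0.997
grasp_force: 0.0
```

Call:
{"fn": "play_rows", "kwargs": {
  "commands": [
    [-24,-31,1.5,0,0,7],
    [-24,-31,1.5,0,0,7],
    [0,0,0,0,0,7],
    [0,0,0,0,0,7],
    [0,0,0,0,0,7]
  ]
}}

```text
time: 2.23
tool_pos: [0.4715, -0.2365, 0.2115]
tool_rot: [-0.001, 0.465, 0.885, 0.0]
contact_force: [-0.2, 0.1, 0.8]
gripper_width: 0.997
grasp_force: 0.0
```

Call:
{"fn": "play_rows", "kwargs": {
  "commands": [
    [0,0,0,0,0,7],
    [0,0,0,0,0,7],
    [0,0,0,0,0,7],
    [0,0,0,0,0,7],
    [0,0,0,0,0,7]
  ]
}}

```text
time: 2.65
tool_pos: [0.4716, -0.2356, 0.2119]
tool_rot: [-0.0, 0.71, 0.705, -0.0]
contact_force: [-0.1, 0.2, 0.5]
gripper_width: 0.994
grasp_force: 0.0
```

Call:
{"fn": "play_rows", "kwargs": {
  "commands": [
    [0,0,0,0,0,7],
    [0,0,0,0,0,7],
    [0,0,0,0,0,7],
    [0,0,0,0,0,7],
    [0,0,0,0,0,7]
  ]
}}

```text
time: 3.07
tool_pos: [0.4716, -0.2355, 0.2119]
tool_rot: [-0.0, 0.889, 0.459, -0.0]
contact_force: [0.0, -0.6, -0.3]
gripper_width: 0.996
grasp_force: 0.0
```

Call:
{"fn": "play_rows", "kwargs": {
  "commands": [
    [0,0,0,0,0,7],
    [0,0,0,0,0,7],
    [0,0,0,0,0,7],
    [0,0,0,0,0,2],
    [0,0,0,0,0,0]
  ]
}}

```text
time: 3.48
tool_pos: [0.4716, -0.2355, 0.2119]
tool_rot: [-0.0, 0.961, 0.275, -0.0]
contact_force: [-0.3, 0.5, -0.4]
gripper_width: 0.992
grasp_force: 0.0
```

Call:
{"fn": "play_rows", "kwargs": {
  "commands": [
    [-8,37,0,0,0,0],
    [-8,37,0,0,0,0],
    [0,0,0,0,0,0],
    [0,0,0,0,0,0]
  ]
}}

```text
time: 3.82
tool_pos: [0.4974, -0.3081, 0.2115]
tool_rot: [-0.001, 0.961, 0.275, -0.0]
contact_force: [-0.7, 0.5, 0.6]
gripper_width: 0.995
grasp_force: 0.0
```

```bash
cat >> h.py <<'E'
from scipy.spatial.transform import Rotation as Ro
def wristcam():
    from plant import manip,imaging
    s=manip.state();g=imaging.grab_frame("wrist")
    q=s["tool_rot"];T=np.eye(4);T[:3,:3]=Ro.from_quat([q[1],q[2],q[3],q[0]]).as_matrix();T[:3,3]=s["tool_pos"]
    M=np.linalg.inv(T@g["mount"]);g["R"],g["t"]=M[:3,:3],M[:3,3];g["T"]=T;return g
E
python3 - <<'E'
from h import *
g=wristcam();np.savez("w1.npz",**g);im=g["image"];cv2.imwrite("pics/w1.png",im[:,:,::-1])
hsv=cv2.cvtColor(im,cv2.COLOR_RGB2HSV)
wd=((hsv[...,0]<18)&(hsv[...,1]>90)&(hsv[...,2]>60)).astype(np.uint8)
for cn in cv2.findContours(wd,0,1)[0]:
    if cv2.contourArea(cn)>1500:
        r=cv2.minAreaRect(cn);b=cv2.boxPoints(r);print(r);P=np.array([ray(g,p,.042) for p in b])
        print(P.mean(0),[np.linalg.norm(P[i]-P[i-1]) for i in range(4)])
        Pt=(np.linalg.inv(g["T"])@np.c_[P,np.ones(4)].T).T[:,:3];print(np.round(Pt*1000,1).tolist())
E
```

```text
((326.0, 213.0), (136.0, 30.0), 90.0)
[ 0.50221887 -0.31255946  0.042     ] [np.float64(0.11711192672159002), np.float64(0.023963475288861974), np.float64(0.11711026965247263), np.float64(0.026649505803489675)]
[[60.4, -5.6, 169.4], [60.3, 18.4, 169.4], [-56.8, 20.3, 169.4], [-56.7, -6.4, 169.5]]
```

View pics/w1.png

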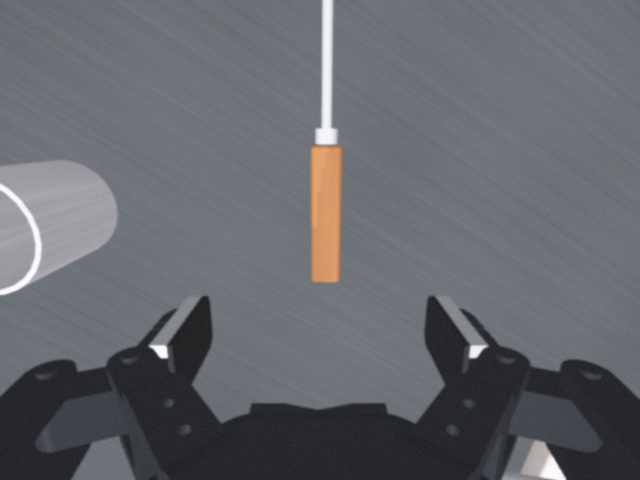

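Call:
{"fn": "play_rows", "kwargs": {
  "commands": [
    [1,3.5,30,0,0,0],
    [1,3.5,30,0,0,0],
    [0,0,30,0,0,0],
    [0,0,30,0,0,0],
    [0,0,20,0,0,0]
  ],
  "hand": 60
}}

```text
time: 4.28
tool_pos: [0.5013, -0.3096, 0.0693]
tool_rot: [-0.002, 0.961, 0.276, -0.001]
contact_force: [-0.8, 0.2, -0.5]
gripper_width: 0.703
grasp_force: 0.0
```

Call:
{"fn": "play_rows", "kwargs": {
  "commands": [
    [0,0,20,0,0,0],
    [0,0,20,0,0,0],
    [0,0,8,0,0,0],
    [0,0,0,0,0,0]
  ]
}}

```text
time: 4.62
tool_pos: [0.5011, -0.3097, 0.022]
tool_rot: [-0.002, 0.961, 0.276, -0.001]
contact_force: [-0.9, -0.4, -0.7]
gripper_width: 0.7
grasp_force: 0.0
```

Call:
{"fn": "play_rows", "kwargs": {
  "commands": [
    [0,3.5,0,0,0,0],
    [0,0,0,0,0,0]
  ]
}}

```text
time: 4.78
tool_pos: [0.506, -0.3157, 0.0263]
tool_rot: [0.001, 0.961, 0.275, 0.001]
contact_force: [1.4, 0.0, 0.1]
gripper_width: 0.699
grasp_force: 0.0
```

Call:
{"fn": "play_rows", "kwargs": {
  "commands": [
    [0,0,0,0,0,0],
    [0,0,0,0,0,0],
    [0,0,0,0,0,0],
    [0,0,0,0,0,0],
    [0,0,0,0,0,0]
  ],
  "hand": 0
}}

```text
time: 5.2
tool_pos: [0.5054, -0.3153, 0.0257]
tool_rot: [0.001, 0.961, 0.275, 0.001]
contact_force: [-1.2, 0.4, 6.5]
gripper_width: 0.297
grasp_force: 60.3
```

Call:
{"fn": "play_rows", "kwargs": {
  "commands": [
    [0,0,0,0,0,0],
    [0,0,0,0,0,0],
    [0,0,0,0,0,0],
    [0,0,0,0,0,0],
    [0,0,0,0,0,0]
  ]
}}

```text
time: 5.62
tool_pos: [0.5054, -0.3154, 0.0257]
tool_rot: [0.001, 0.961, 0.275, 0.001]
contact_force: [-0.7, 0.2, 5.6]
gripper_width: 0.296
grasp_force: 60.3
```

Call:
{"fn": "play_rows", "kwargs": {
  "commands": [
    [0,0,-10,0,0,0],
    [0,0,-15,0,0,0],
    [0,0,-15,0,0,0],
    [0,0,-10,0,0,0],
    [0,0,0,0,0,0]
  ]
}}

```text
time: 6.03
tool_pos: [0.5058, -0.3157, 0.0768]
tool_rot: [0.002, 0.961, 0.275, 0.001]
contact_force: [0.5, -0.3, -3.2]
gripper_width: 0.294
grasp_force: 59.4
```

Call:
{"fn": "play_rows", "kwargs": {
  "commands": [
    [0,0,0,0,0,0],
    [0,0,0,0,0,0],
    [0,0,0,0,0,0]
  ]
}}

```text
time: 6.28
tool_pos: [0.5038, -0.3141, 0.0728]
tool_rot: [-0.001, 0.961, 0.275, -0.001]
contact_force: [-0.6, -0.2, -3.4]
gripper_width: 0.293
grasp_force: 59.4
```

```bash
python3 - <<'E'
from h import *
from plant import manip,imaging
s=manip.state();print(s["tool_pos"],s["tool_rot"],s["contact_force"],s["ft_torque"])
F={}
for n in("scene","top"):
    F[n]=imaging.grab_frame(n);np.savez(n+"1.npz",**F[n])
g=F["scene"];im=g["image"]
cv2.imwrite("pics/s1.png",cv2.resize(im[220:370,160:340,::-1],None,fx=4,fy=4,interpolation=cv2.INTER_CUBIC))
E
```

```text
[ 0.50382878 -0.3141287   0.07283045] [-1.05818792e-03  9.61370171e-01  2.75255692e-01 -7.60356936e-04] [-0.55828511 -0.21105241 -3.38072407] [-0.02393867  0.07466294  0.00249141]
```

View pics/s1.png

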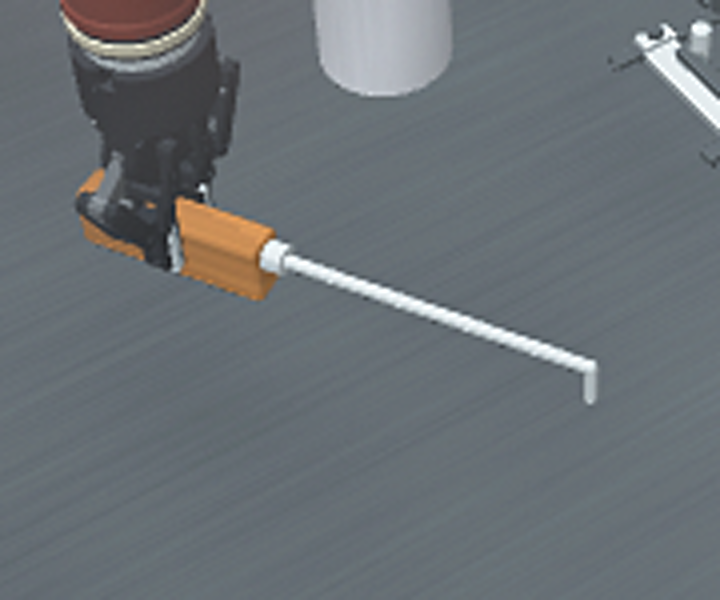

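```bash
cat >> h.py <<'E'
def tri(f1,p1,f2,p2):
    A=[];b=[]
    for f_,p in((f1,p1),(f2,p2)):
        n=np.array([(p[0]-f_["cx"])/f_["fx"],(p[1]-f_["cy"])/f_["fy"]])
        for k in(0,1):
            A.append(f_["R"][k]-n[k]*f_["R"][2]);b.append(n[k]*f_["t"][2]-f_["t"][k])
    r=np.linalg.lstsq(np.array(A),np.array(b),rcond=None);return r[0],r[1]
E
python3 - <<'E'
from h import *
s1=dict(np.load("scene1.npz"));t1=dict(np.load("top1.npz"))
tcp=np.array([.5038,-.3141]);q=np.radians(31.9);d=np.array([np.cos(q),np.sin(q)])
for uv in((307.5,311.7),(307.5,320.5)):
    for z in(.03,.05,.07,.09):
        p=ray(s1,uv,z)[:2]-tcp;print(uv,z,"along",round(p@d,4),"lat",round(-p[0]*d[1]+p[1]*d[0],4))
im=t1["image"];hsv=cv2.cvtColor(im,cv2.COLOR_RGB2HSV);br=((hsv[...,2]>130)&(hsv[...,1]<60)).astype(np.uint8)
n,l,st,c=cv2.connectedComponentsWithStats(br)
for i in range(1,n):
    if 340<c[i][0]<450 and 130<c[i][1]<230 and st[i][4]>50:
        ys,xs=np.where(l==i);print(st[i]);k=ys.argmin();print(xs[ys<=ys.min()+2].mean(),ys.min()); e=(xs[ys<=ys.min()+2].mean(),ys.min()+1.5)
        print(tri(s1,(307.5,311),t1,e))
E
```

```text
(307.5, 311.7) 0.03 along 0.2445 lat 0.0375
(307.5, 311.7) 0.05 along 0.2506 lat 0.0235
(307.5, 311.7) 0.07 along 0.2566 lat 0.0095
(307.5, 311.7) 0.09 along 0.2626 lat -0.0045
(307.5, 320.5) 0.03 along 0.2546 lat 0.015
(307.5, 320.5) 0.05 along 0.2604 lat 0.0014
(307.5, 320.5) 0.07 along 0.2662 lat -0.0121
(307.5, 320.5) 0.09 along 0.272 lat -0.0257
[380 156  53  73 425]
382.72727272727275 156
(array([ 0.7215177 , -0.17406066,  0.08044641]), array([4.59137159e-08]))
```

Call:
{"fn": "play_rows", "kwargs": {
  "commands": [
    [0,0,0,0,0,-6],
    [0,0,0,0,0,-6],
    [0,0,0,0,0,-6],
    [0,0,0,0,0,-6],
    [0,0,0,0,0,-6]
  ]
}}

```text
time: 6.8
tool_pos: [0.5044, -0.3146, 0.0736]
tool_rot: [-0.0, 0.856, 0.517, -0.0]
contact_force: [0.3, 0.3, -3.7]
gripper_width: 0.292
grasp_force: 59.2
```

Call:
{"fn": "play_rows", "kwargs": {
  "commands": [
    [0,0,0,0,0,-6],
    [0,0,0,0,0,-6],
    [0,0,0,0,0,-6],
    [0,0,0,0,0,-6],
    [0,0,0,0,0,-5]
  ]
}}

```text
time: 7.22
tool_pos: [0.5045, -0.3146, 0.0736]
tool_rot: [-0.0, 0.699, 0.715, -0.0]
contact_force: [-1.1, -0.4, -2.7]
gripper_width: 0.295
grasp_force: 59.2
```

Call:
{"fn": "play_rows", "kwargs": {
  "commands": [
    [0,0,0,0,0,0],
    [0,0,0,0,0,0],
    [0,0,0,0,0,0],
    [0,0,0,0,0,0]
  ]
}}

```text
time: 7.55
tool_pos: [0.5046, -0.3147, 0.0741]
tool_rot: [-0.0, 0.702, 0.713, -0.0]
contact_force: [-0.9, -0.0, -2.1]
gripper_width: 0.29
grasp_force: 59.4
```

Call:
{"fn": "play_rows", "kwargs": {
  "commands": [
    [26,9.5,9,0,0,0],
    [26,9.5,9,0,0,0],
    [0,0,0,0,0,0],
    [0,0,0,0,0,0],
    [0,0,0,0,0,0]
  ]
}}

```text
time: 7.97
tool_pos: [0.5229, -0.2626, 0.0564]
tool_rot: [0.0, 0.701, 0.713, -0.0]
contact_force: [-0.4, 0.3, -3.3]
gripper_width: 0.291
grasp_force: 59.4
```

```bash
python3 - <<'E'
from h import *
from plant import manip,imaging
s=manip.state();print(s["tool_pos"],s["tool_rot"],s["contact_force"])
t1=imaging.grab_frame("top");s1=imaging.grab_frame("scene");np.savez("scene2.npz",**s1);np.savez("top2.npz",**t1)
im=t1["image"];im2=s1["image"]
a=cv2.resize(im[195:295,200:390,::-1],None,fx=4,fy=3,interpolation=cv2.INTER_CUBIC)
b=cv2.resize(im2[190:290,250:450,::-1],None,fx=3.8,fy=3,interpolation=cv2.INTER_CUBIC)
cv2.imwrite("pics/m2.png",np.vstack([a,b]) if a.shape[1]==b.shape[1] else a);print(a.shape,b.shape)
hsv=cv2.cvtColor(im,cv2.COLOR_RGB2HSV);br=((hsv[...,2]>130)&(hsv[...,1]<60)).astype(np.uint8)
for u in range(290,390,6):
    v=np.where(br[225:262,u])[0]
    if len(v)and len(v)<15: q=ray(t1,(u,v.mean()+225),.064);print(u,v.mean()+225,len(v),np.round(q,4))
E
```

```text
[ 0.52293524 -0.26264353  0.05643914] [ 2.27529482e-04  7.01150752e-01  7.13013007e-01 -1.53409277e-04] [-0.43521239  0.2855381  -3.27150588]
(300, 760, 3) (300, 760, 3)
296 230.0 11 [0.5434 0.0323 0.064 ]
308 242.0 1 [0.5148 0.0034 0.064 ]
314 242.0 5 [ 0.5149 -0.0109  0.064 ]
320 242.0 5 [ 0.5151 -0.0251  0.064 ]
326 242.0 5 [ 0.5153 -0.0393  0.064 ]
332 242.0 5 [ 0.5155 -0.0536  0.064 ]
338 242.0 5 [ 0.5157 -0.0678  0.064 ]
344 241.5 4 [ 0.5171 -0.082   0.064 ]
350 242.0 5 [ 0.5161 -0.0963  0.064 ]
356 241.5 4 [ 0.5175 -0.1105  0.064 ]
362 241.0 5 [ 0.5189 -0.1248  0.064 ]
368 241.0 5 [ 0.5191 -0.139   0.064 ]
374 241.0 5 [ 0.5193 -0.1532  0.064 ]
380 241.0 5 [ 0.5195 -0.1675  0.064 ]
386 241.0 5 [ 0.5197 -0.1817  0.064 ]
```

View pics/m2.png

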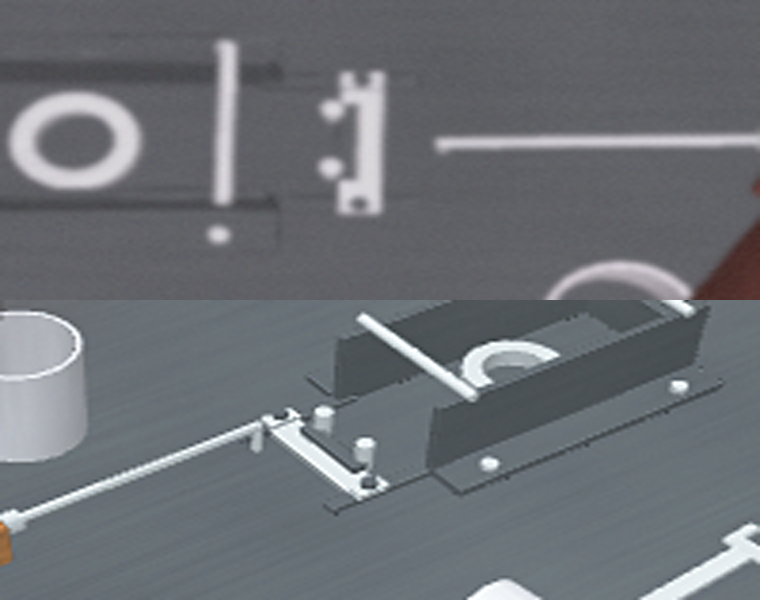

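Call:
{"fn": "play_rows", "kwargs": {
  "commands": [
    [0,5,0,0,0,0.7],
    [0,0,0,0,0,0],
    [20,0,0,0,0,0],
    [20,0,0,0,0,0],
    [10,0,0,0,0,0]
  ]
}}

```text
time: 8.48
tool_pos: [0.5275, -0.2113, 0.0562]
tool_rot: [-0.0, 0.706, 0.709, 0.0]
contact_force: [-0.6, 0.1, -3.8]
gripper_width: 0.289
grasp_force: 59.5
```

Call:
{"fn": "play_rows", "kwargs": {
  "commands": [
    [20,0,0,0,0,0],
    [30,0,0,0,0,0],
    [20,0,0,0,0,0],
    [0,0,0,0,0,0],
    [0,0,0,0,0,0]
  ]
}}

```text
time: 8.9
tool_pos: [0.5274, -0.1419, 0.0564]
tool_rot: [0.0, 0.705, 0.709, -0.0]
contact_force: [-0.3, -1.1, -2.5]
gripper_width: 0.295
grasp_force: 59.4
```

```bash
python3 - <<'E'
from h import *
from plant import manip,imaging
s=manip.state();print(s["tool_pos"],s["tool_rot"],s["contact_force"])
t1=imaging.grab_frame("top")
im=t1["image"]
hsv=cv2.cvtColor(im,cv2.COLOR_RGB2HSV);br=((hsv[...,2]>130)&(hsv[...,1]<60)).astype(np.uint8)
for u in range(236,386,6):
    v=np.where(br[225:262,u])[0]
    if len(v)and len(v)<15: q=ray(t1,(u,v.mean()+225),.064);print(u,v.mean()+225,len(v),np.round(q,4))
E
```

```text
[ 0.52739483 -0.14194998  0.05642014] [ 3.20269238e-04  7.04875667e-01  7.09330782e-01 -1.80182885e-04] [-0.28373348 -1.13163774 -2.53528855]
260 239.0 5 [0.5205 0.1174 0.064 ]
266 238.5 4 [0.5219 0.1032 0.064 ]
272 238.5 4 [0.5221 0.0889 0.064 ]
278 238.5 4 [0.5222 0.0747 0.064 ]
302 238.5 4 [0.523  0.0177 0.064 ]
308 238.0 5 [0.5244 0.0035 0.064 ]
314 238.5 4 [ 0.5234 -0.0108  0.064 ]
320 238.5 4 [ 0.5236 -0.025   0.064 ]
326 238.5 4 [ 0.5238 -0.0393  0.064 ]
332 238.5 4 [ 0.524  -0.0535  0.064 ]
338 238.0 5 [ 0.5254 -0.0678  0.064 ]
368 235.5 2 [ 0.5324 -0.1391  0.064 ]
374 239.0 1 [ 0.5241 -0.1533  0.064 ]
380 240.0 1 [ 0.5219 -0.1675  0.064 ]
```

Call:
{"fn": "play_rows", "kwargs": {
  "commands": [
    [20,0,0,0,0,0],
    [30,0,0,0,0,0],
    [30,0,0,0,0,0],
    [20,0,0,0,0,0],
    [0,0,0,0,0,0]
  ]
}}

```text
time: 9.37
tool_pos: [0.5268, -0.0405, 0.0563]
tool_rot: [-0.0, 0.705, 0.709, 0.0]
contact_force: [0.1, -0.1, -2.5]
gripper_width: 0.291
grasp_force: 59.5
```

```bash
python3 - <<'E'
from h import *
from plant import manip,imaging
s=manip.state();print(s["tool_pos"],s["tool_rot"],s["contact_force"])
t1=imaging.grab_frame("top");s1=imaging.grab_frame("scene")
a=cv2.resize(t1["image"][195:295,150:340,::-1],None,fx=4,fy=3,interpolation=cv2.INTER_CUBIC)
b=cv2.resize(s1["image"][160:260,300:500,::-1],None,fx=3.8,fy=3,interpolation=cv2.INTER_CUBIC)
cv2.imwrite("pics/m3.png",np.vstack([a,b]))
E
```

```text
[ 0.52681196 -0.04054583  0.056267  ] [-4.10323502e-04  7.04853064e-01  7.09353158e-01  2.95063039e-04] [ 0.13671049 -0.12274195 -2.49141328]
```

View pics/m3.png

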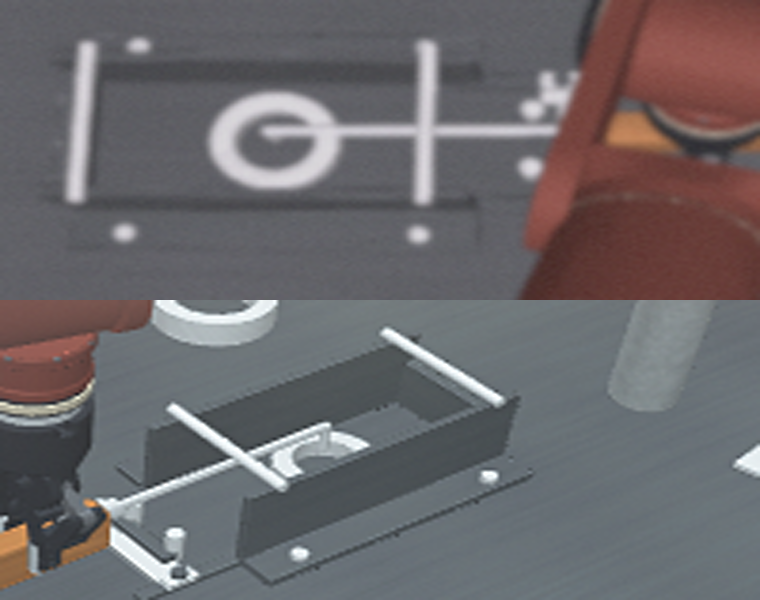

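Call:
{"fn": "play_rows", "kwargs": {
  "commands": [
    [0,0,7,0,0,0],
    [0,0,7,0,0,0],
    [0,0,7,0,0,0],
    [0,0,6,0,0,0],
    [0,0,0,0,0,0]
  ]
}}

```text
time: 9.88
tool_pos: [0.5252, -0.0427, 0.027]
tool_rot: [-0.002, 0.706, 0.708, -0.001]
contact_force: [-0.9, 0.3, -3.3]
gripper_width: 0.294
grasp_force: 59.4
```

Call:
{"fn": "play_rows", "kwargs": {
  "commands": [
    [0,0,0,0,0,0],
    [0,0,0,0,0,0]
  ]
}}

```text
time: 10.05
tool_pos: [0.5269, -0.0426, 0.0293]
tool_rot: [0.0, 0.706, 0.709, -0.0]
contact_force: [-0.1, -0.2, -3.2]
gripper_width: 0.298
grasp_force: 59.4
```

Call:
{"fn": "play_rows", "kwargs": {
  "commands": [
    [-8,0,0,0,0,0],
    [-8,0,0,0,0,0],
    [-8,0,0,0,0,0],
    [-8,0,0,0,0,0],
    [-8,0,0,0,0,0]
  ]
}}

```text
time: 10.47
tool_pos: [0.5269, -0.083, 0.0293]
tool_rot: [-0.0, 0.706, 0.709, 0.0]
contact_force: [0.4, 3.9, -2.8]
gripper_width: 0.296
grasp_force: 59.4
```

Call:
{"fn": "play_rows", "kwargs": {
  "commands": [
    [-8,0,0,0,0,0],
    [-8,0,0,0,0,0],
    [-8,0,0,0,0,0],
    [-8,0,0,0,0,0],
    [-8,0,0,0,0,0]
  ]
}}

```text
time: 10.88
tool_pos: [0.5271, -0.1231, 0.0293]
tool_rot: [-0.0, 0.706, 0.709, 0.0]
contact_force: [-0.3, 3.8, -2.9]
gripper_width: 0.298
grasp_force: 59.4
```

Call:
{"fn": "play_rows", "kwargs": {
  "commands": [
    [-5,0,0,0,0,0],
    [-5,0,0,0,0,0],
    [-5,0,0,0,0,0],
    [-5,0,0,0,0,0],
    [0,0,0,0,0,0]
  ]
}}

```text
time: 11.3
tool_pos: [0.5274, -0.1436, 0.0295]
tool_rot: [0.001, 0.706, 0.709, -0.0]
contact_force: [-0.1, 0.3, -2.5]
gripper_width: 0.294
grasp_force: 59.5
```

```bash
python3 - <<'E'
from h import *
from plant import manip,imaging
s=manip.state();print(s["tool_pos"],s["tool_rot"],s["contact_force"])
t1=imaging.grab_frame("top");s1=imaging.grab_frame("scene")
a=cv2.resize(t1["image"][195:295,150:340,::-1],None,fx=4,fy=3,interpolation=cv2.INTER_CUBIC)
b=cv2.resize(s1["image"][160:260,300:500,::-1],None,fx=3.8,fy=3,interpolation=cv2.INTER_CUBIC)
cv2.imwrite("pics/m4.png",np.vstack([a,b]))
E
```

```text
[ 0.52741857 -0.14358751  0.02947588] [ 5.85596445e-04  7.05566964e-01  7.08642910e-01 -3.77041644e-04] [-0.12319997  0.26962366 -2.54891902]
```

View pics/m4.png

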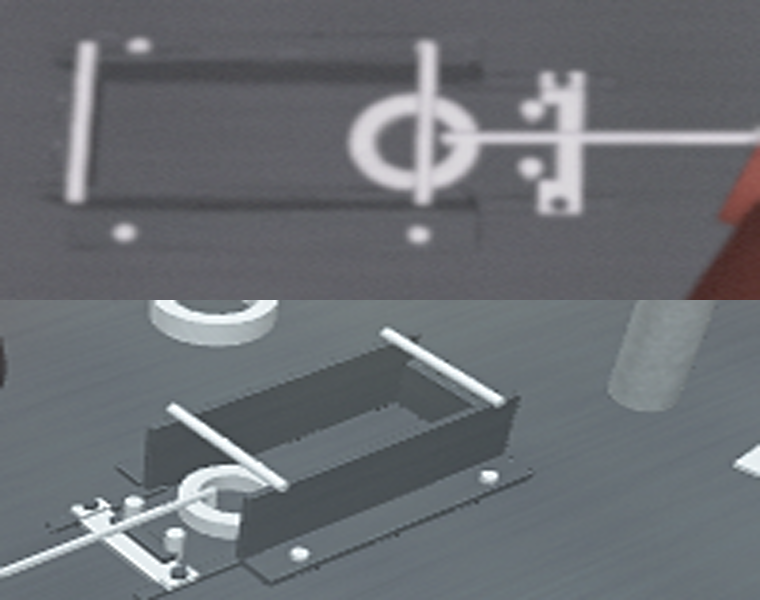

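Call:
{"fn": "play_rows", "kwargs": {
  "commands": [
    [-5,0,0,0,0,0],
    [-5,0,0,0,0,0],
    [-5,0,0,0,0,0],
    [-3,0,0,0,0,0],
    [-1,0,0,0,0,0]
  ]
}}

```text
time: 11.82
tool_pos: [0.5273, -0.1619, 0.0293]
tool_rot: [-0.0, 0.706, 0.709, -0.0]
contact_force: [0.2, 3.7, -3.4]
gripper_width: 0.295
grasp_force: 59.5
```

Call:
{"fn": "play_rows", "kwargs": {
  "commands": [
    [-1,0,0,0,0,0],
    [-1,0,0,0,0,0],
    [-1,0,0,0,0,0]
  ]
}}

```text
time: 12.07
tool_pos: [0.5273, -0.1643, 0.0292]
tool_rot: [-0.0, 0.706, 0.709, 0.0]
contact_force: [0.4, 3.7, -3.5]
gripper_width: 0.295
grasp_force: 59.4
```

Call:
{"fn": "play_rows", "kwargs": {
  "commands": [
    [-1,0,0,0,0,0],
    [-1,0,0,0,0,0],
    [-1,0,0,0,0,0]
  ]
}}

```text
time: 12.32
tool_pos: [0.5274, -0.1674, 0.0293]
tool_rot: [-0.0, 0.705, 0.709, -0.0]
contact_force: [-0.5, 3.0, -3.5]
gripper_width: 0.294
grasp_force: 59.4
```

Call:
{"fn": "play_rows", "kwargs": {
  "commands": [
    [-1,0,0,0,0,0],
    [-1,0,0,0,0,0]
  ]
}}

```text
time: 12.48
tool_pos: [0.5274, -0.1695, 0.0293]
tool_rot: [-0.0, 0.705, 0.709, -0.0]
contact_force: [-0.3, 4.0, -3.4]
gripper_width: 0.293
grasp_force: 59.4
```

Call:
{"fn": "play_rows", "kwargs": {
  "commands": [
    [-1,0,0,0,0,0],
    [-1,0,0,0,0,0]
  ]
}}

```text
time: 12.65
tool_pos: [0.5274, -0.1715, 0.0293]
tool_rot: [-0.0, 0.706, 0.709, -0.0]
contact_force: [-0.6, 3.2, -2.5]
gripper_width: 0.293
grasp_force: 59.4
```

Call:
{"fn": "play_rows", "kwargs": {
  "commands": [
    [-0.5,0,0,0,0,0],
    [-0.5,0,0,0,0,0]
  ]
}}

```text
time: 12.82
tool_pos: [0.5274, -0.1725, 0.0293]
tool_rot: [-0.0, 0.706, 0.709, -0.0]
contact_force: [0.1, 3.9, -2.6]
gripper_width: 0.294
grasp_force: 59.4
```

Call:
{"fn": "play_rows", "kwargs": {
  "commands": [
    [-0.7,0,0,0,0,0],
    [-0.7,0,0,0,0,0]
  ]
}}

```text
time: 12.98
tool_pos: [0.5274, -0.1739, 0.0293]
tool_rot: [0.0, 0.706, 0.709, -0.0]
contact_force: [-0.3, 3.8, -3.9]
gripper_width: 0.294
grasp_force: 59.4
```

Call:
{"fn": "play_rows", "kwargs": {
  "commands": [
    [-0.7,0,0,0,0,0],
    [-0.3,0,0,0,0,0]
  ]
}}

```text
time: 13.15
tool_pos: [0.5273, -0.1748, 0.0292]
tool_rot: [-0.0, 0.706, 0.709, 0.0]
contact_force: [-0.7, 4.4, -3.0]
gripper_width: 0.292
grasp_force: 59.4
```

Call:
{"fn": "play_rows", "kwargs": {
  "commands": [
    [-0.5,0,0,0,0,0],
    [-0.5,0,0,0,0,0]
  ]
}}

```text
time: 13.32
tool_pos: [0.5273, -0.1754, 0.0291]
tool_rot: [-0.0, 0.706, 0.709, 0.0]
contact_force: [-0.3, 5.2, -3.3]
gripper_width: 0.292
grasp_force: 59.3
```

Call:
{"fn": "play_rows", "kwargs": {
  "commands": [
    [-0.5,0,0,0,0,0],
    [-0.5,0,0,0,0,0]
  ]
}}

```text
time: 13.48
tool_pos: [0.5272, -0.176, 0.0289]
tool_rot: [-0.001, 0.706, 0.709, 0.0]
contact_force: [0.5, 7.4, -3.8]
gripper_width: 0.294
grasp_force: 59.3
```

Call:
{"fn": "play_rows", "kwargs": {
  "commands": [
    [-0.5,0,0,0,0,0],
    [-0.3,0,0,0,0,0]
  ]
}}

```text
time: 13.65
tool_pos: [0.5271, -0.1765, 0.0288]
tool_rot: [-0.001, 0.706, 0.708, 0.001]
contact_force: [0.3, 7.0, -4.4]
gripper_width: 0.301
grasp_force: 59.2
```

Call:
{"fn": "play_rows", "kwargs": {
  "commands": [
    [-0.3,0,0,0,0,0],
    [-0.2,0,0,0,0,0]
  ]
}}

```text
time: 13.82
tool_pos: [0.5271, -0.1768, 0.0287]
tool_rot: [-0.001, 0.706, 0.708, 0.001]
contact_force: [-0.3, 8.3, -4.1]
gripper_width: 0.299
grasp_force: 59.2
```

Call:
{"fn": "play_rows", "kwargs": {
  "commands": [
    [-0.5,0,0,0,0,0],
    [-0.5,0,0,0,0,0]
  ]
}}

```text
time: 13.98
tool_pos: [0.5271, -0.1776, 0.0287]
tool_rot: [-0.001, 0.706, 0.708, 0.001]
contact_force: [0.3, 8.1, -4.5]
gripper_width: 0.296
grasp_force: 59.1
```

Call:
{"fn": "play_rows", "kwargs": {
  "commands": [
    [0,0,0,0,0,0],
    [0,0,0,0,0,0]
  ]
}}

```text
time: 14.15
tool_pos: [0.5271, -0.1776, 0.0287]
tool_rot: [-0.001, 0.706, 0.708, 0.001]
contact_force: [0.0, 8.2, -3.9]
gripper_width: 0.292
grasp_force: 59.2
```

```bash
python3 - <<'E'
from h import *
from plant import manip,imaging
s=manip.state();print(s["tool_pos"],s["contact_force"],s["ft_torque"])
t1=imaging.grab_frame("top");s1=imaging.grab_frame("scene")
a=cv2.resize(t1["image"][205:280,240:340,::-1],None,fx=4,fy=4,interpolation=cv2.INTER_CUBIC)
b=cv2.resize(s1["image"][200:275,300:400,::-1],None,fx=4,fy=4,interpolation=cv2.INTER_CUBIC)
cv2.imwrite("pics/m5.png",np.hstack([a,b]))
E
```

```text
[ 0.52711557 -0.17764487  0.02871134] [ 0.01489552  8.22954739 -3.94865115] [ 1.11636743 -0.00215122 -0.20445249]
```

View pics/m5.png

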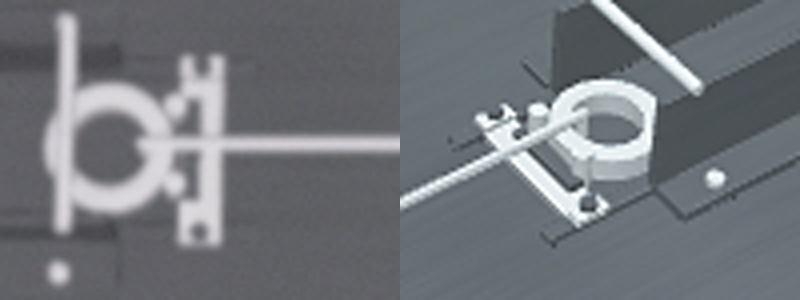

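Call:
{"fn": "play_rows", "kwargs": {
  "commands": [
    [-0.7,0,0,0,0,0],
    [0,0,0,0,0,0]
  ]
}}

```text
time: 14.42
tool_pos: [0.527, -0.1779, 0.0285]
tool_rot: [-0.002, 0.706, 0.708, 0.001]
contact_force: [-0.4, 10.1, -3.5]
gripper_width: 0.295
grasp_force: 59.1
```

Call:
{"fn": "play_rows", "kwargs": {
  "commands": [
    [-0.7,0,0,0,0,0],
    [0,0,0,0,0,0]
  ]
}}

```text
time: 14.58
tool_pos: [0.5269, -0.1782, 0.0283]
tool_rot: [-0.002, 0.706, 0.708, 0.001]
contact_force: [1.3, 10.8, -3.9]
gripper_width: 0.297
grasp_force: 59.1
```

Call:
{"fn": "play_rows", "kwargs": {
  "commands": [
    [-0.3,0,0,0,0,0],
    [0,0,0,0,0,0],
    [0,0,0,0,0,0],
    [0,0,0,0,0,0],
    [0,0,0,0,0,0]
  ]
}}

```text
time: 15.0
tool_pos: [0.5269, -0.1783, 0.0283]
tool_rot: [-0.002, 0.706, 0.708, 0.001]
contact_force: [0.9, 11.2, -4.2]
gripper_width: 0.298
grasp_force: 59.0
```

Call:
{"fn": "play_rows", "kwargs": {
  "commands": [
    [0,0,0,0,0,0],
    [0,0,0,0,0,0],
    [0,0,0,0,0,0],
    [0,0,0,0,0,0],
    [0,0,0,0,0,0]
  ]
}}

```text
time: 15.42
tool_pos: [0.5268, -0.1783, 0.0282]
tool_rot: [-0.002, 0.706, 0.708, 0.001]
contact_force: [1.6, 11.6, -4.0]
gripper_width: 0.291
grasp_force: 59.0
```

```bash
python3 - <<'E'
from h import *
from plant import manip,imaging
s=manip.state();print(s["tool_pos"],s["contact_force"],s["ft_torque"])
t1=imaging.grab_frame("top");np.savez("top5.npz",**t1)
hsv=cv2.cvtColor(t1["image"],cv2.COLOR_RGB2HSV);br=((hsv[...,2]>130)&(hsv[...,1]<60)).astype(np.uint8)
# collar outer circle: fit from outer-most bright points per angle on free (mouth-side lower/upper) arcs
c0=np.array([267.7,241.7]);pts=[]
for a in list(range(-105,-50,5))+list(range(50,105,5)):
    u=np.array([np.cos(np.radians(a)),np.sin(np.radians(a))])
    rs=[r for r in np.arange(9,22,.25) if br[tuple(np.round(c0+r*u).astype(int)[::-1])]]
    if rs: pts.append(ray(t1,c0+max(rs)*u,.02)[:2])
pts=np.array(pts);A=np.c_[2*pts,np.ones(len(pts))];x=np.linalg.lstsq(A,(pts**2).sum(1),rcond=None)[0]
print("collar",x[:2],"r",np.sqrt(x[2]+x[:2]@x[:2]))
for p in((283.7,231.4),(283.5,251)):print("pin",ray(t1,p,.032))
E
```

```text
[ 0.52684372 -0.17825772  0.02823911] [ 1.59371086 11.63512181 -4.00279422] [ 1.60434973 -0.20951595 -0.31492412]
collar [0.52274564 0.10424454] r 0.042382490582073364
pin [0.54606454 0.06349205 0.032     ]
pin [0.49744763 0.06284799 0.032     ]
```

Call:
{"fn": "play_rows", "kwargs": {
  "commands": [
    [0.4,0,0,0,0,0],
    [0.4,0,0,0,0,0],
    [0.4,0,0,0,0,0],
    [0.4,0,0,0,0,0],
    [0.4,0,0,0,0,0]
  ]
}}

```text
time: 15.88
tool_pos: [0.5274, -0.178, 0.029]
tool_rot: [-0.001, 0.706, 0.709, 0.0]
contact_force: [0.3, 6.3, -3.6]
gripper_width: 0.295
grasp_force: 59.3
```

Call:
{"fn": "play_rows", "kwargs": {
  "commands": [
    [0.4,0,0,0,0,0],
    [0.4,0,0,0,0,0],
    [0.4,0,0,0,0,0],
    [0.4,0,0,0,0,0],
    [0,0,0,0,0,0]
  ]
}}

```text
time: 16.3
tool_pos: [0.5275, -0.1773, 0.0294]
tool_rot: [0.0, 0.706, 0.709, -0.0]
contact_force: [-0.5, 3.6, -3.5]
gripper_width: 0.29
grasp_force: 59.4
```

Call:
{"fn": "play_rows", "kwargs": {
  "commands": [
    [0.4,0,0,0,0,0],
    [0.4,0,0,0,0,0],
    [0.4,0,0,0,0,0],
    [0.4,0,0,0,0,0],
    [0,0,0,0,0,0]
  ]
}}

```text
time: 16.72
tool_pos: [0.5276, -0.1762, 0.0296]
tool_rot: [0.001, 0.705, 0.709, -0.0]
contact_force: [0.1, -0.1, -2.8]
gripper_width: 0.294
grasp_force: 59.5
```

Released gently; move the tip to the bore's middle, lift, and retract.

Call:
{"fn": "play_rows", "kwargs": {
  "commands": [
    [3,0,0,0,0,0],
    [4,0,0,0,0,0],
    [4,0,0,0,0,0],
    [3,0,0,0,0,0],
    [0,0,0,0,0,0]
  ]
}}

```text
time: 17.13
tool_pos: [0.5272, -0.1608, 0.0292]
tool_rot: [-0.0, 0.705, 0.709, -0.0]
contact_force: [0.0, -0.3, -3.1]
gripper_width: 0.294
grasp_force: 59.5
```

Call:
{"fn": "play_rows", "kwargs": {
  "commands": [
    [0,0,-6,0,0,0],
    [0,0,-8,0,0,0],
    [0,0,-8,0,0,0],
    [0,0,-8,0,0,0],
    [0,0,0,0,0,0]
  ]
}}

```text
time: 17.55
tool_pos: [0.5292, -0.1625, 0.0624]
tool_rot: [0.002, 0.706, 0.709, 0.001]
contact_force: [0.8, -0.6, -1.1]
gripper_width: 0.294
grasp_force: 59.5
```

```bash
python3 - <<'E'
from h import *
from plant import manip,imaging
s=manip.state();print(s["tool_pos"],s["contact_force"],s["ft_torque"])
t1=imaging.grab_frame("top");s1=imaging.grab_frame("scene")
a=cv2.resize(t1["image"][205:280,240:340,::-1],None,fx=4,fy=4,interpolation=cv2.INTER_CUBIC)
b=cv2.resize(s1["image"][200:275,300:400,::-1],None,fx=4,fy=4,interpolation=cv2.INTER_CUBIC)
cv2.imwrite("pics/m6.png",np.hstack([a,b]))
E
```

```text
[ 0.52916983 -0.16252575  0.06235505] [ 0.81052532 -0.60197616 -1.12840409] [-0.16392405  0.06514408 -0.00514094]
```

View pics/m6.png

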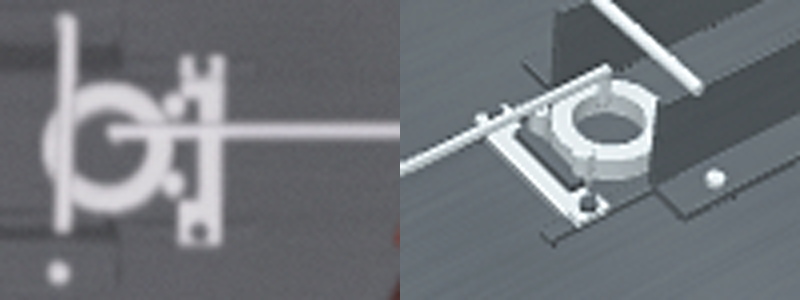

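Call:
{"fn": "play_rows", "kwargs": {
  "commands": [
    [-10,0,0,0,0,0],
    [-15,0,0,0,0,0],
    [-15,0,0,0,0,0],
    [-15,0,0,0,0,0],
    [-15,0,0,0,0,0]
  ]
}}

```text
time: 18.07
tool_pos: [0.5275, -0.2338, 0.0591]
tool_rot: [-0.0, 0.706, 0.708, -0.0]
contact_force: [0.1, -0.1, -2.1]
gripper_width: 0.295
grasp_force: 59.5
```

Call:
{"fn": "play_rows", "kwargs": {
  "commands": [
    [-20,0,0,0,0,0],
    [-20,0,0,0,0,0],
    [-20,0,0,0,0,0],
    [-20,0,0,0,0,0],
    [-10,0,0,0,0,0]
  ]
}}

```text
time: 18.48
tool_pos: [0.5278, -0.3253, 0.0594]
tool_rot: [0.001, 0.706, 0.708, -0.0]
contact_force: [-1.1, 0.0, -2.8]
gripper_width: 0.297
grasp_force: 59.5
```

Call:
{"fn": "play_rows", "kwargs": {
  "commands": [
    [0,0,10,0,0,0],
    [0,0,10,0,0,0],
    [0,0,8,0,0,0],
    [0,0,4,0,0,0],
    [0,0,0,0,0,0]
  ]
}}

```text
time: 18.9
tool_pos: [0.5275, -0.32, 0.026]
tool_rot: [-0.001, 0.705, 0.709, -0.0]
contact_force: [0.8, 0.5, -3.9]
gripper_width: 0.296
grasp_force: 59.5
```

Call:
{"fn": "play_rows", "kwargs": {
  "commands": [
    [0,0,0,0,0,0],
    [0,0,0,0,0,0]
  ]
}}

```text
time: 19.07
tool_pos: [0.5279, -0.3206, 0.0266]
tool_rot: [-0.0, 0.705, 0.709, -0.0]
contact_force: [0.4, 0.3, -3.4]
gripper_width: 0.294
grasp_force: 59.5
```

Call:
{"fn": "play_rows", "kwargs": {
  "commands": [
    [0,0,0.7,0,0,0],
    [0,0,0,0,0,0]
  ]
}}

```text
time: 19.23
tool_pos: [0.528, -0.3212, 0.0263]
tool_rot: [-0.0, 0.705, 0.709, 0.0]
contact_force: [-0.4, 0.4, -2.1]
gripper_width: 0.294
grasp_force: 59.5
```

Call:
{"fn": "play_rows", "kwargs": {
  "commands": [
    [0,0,0.5,0,0,0],
    [0,0,0,0,0,0]
  ]
}}

```text
time: 19.4
tool_pos: [0.528, -0.3215, 0.026]
tool_rot: [-0.0, 0.705, 0.709, -0.0]
contact_force: [-0.1, 0.7, -2.7]
gripper_width: 0.29
grasp_force: 59.5
```

Down to within a fraction of a mm; open and go straight up.

Call:
{"fn": "play_rows", "kwargs": {
  "commands": [
    [0,0,0.4,0,0,0],
    [0,0,0,0,0,0]
  ]
}}

```text
time: 19.57
tool_pos: [0.5281, -0.3216, 0.0258]
tool_rot: [0.0, 0.706, 0.709, 0.0]
contact_force: [-0.1, 0.3, -2.7]
gripper_width: 0.289
grasp_force: 59.6
```

Call:
{"fn": "play_rows", "kwargs": {
  "commands": [
    [0,0,0,0,0,0],
    [0,0,0,0,0,0],
    [0,0,0,0,0,0],
    [0,0,0,0,0,0],
    [0,0,0,0,0,0]
  ],
  "hand": 60
}}

```text
time: 19.98
tool_pos: [0.5283, -0.3218, 0.0261]
tool_rot: [0.0, 0.706, 0.709, 0.0]
contact_force: [1.0, -0.7, 0.5]
gripper_width: 0.702
grasp_force: 0.0
```

Call:
{"fn": "play_rows", "kwargs": {
  "commands": [
    [0,0,-10,0,0,0],
    [0,0,-20,0,0,0],
    [0,0,-30,0,0,0],
    [0,0,-30,0,0,0],
    [0,0,-30,0,0,0]
  ]
}}

```text
time: 20.4
tool_pos: [0.5279, -0.3214, 0.1476]
tool_rot: [0.0, 0.706, 0.709, 0.0]
contact_force: [-0.1, -0.6, -0.0]
gripper_width: 0.704
grasp_force: 0.0
```

Call:
{"fn": "play_rows", "kwargs": {
  "commands": [
    [-20,0,-20,0,0,0],
    [-30,0,-10,0,0,0],
    [-30,0,0,0,0,0],
    [0,0,0,0,0,0]
  ]
}}

```text
time: 20.73
tool_pos: [0.5286, -0.4066, 0.1788]
tool_rot: [0.003, 0.707, 0.708, -0.001]
contact_force: [-0.8, 0.5, -0.1]
gripper_width: 0.706
grasp_force: 0.0
```

```bash
python3 - <<'E'
from h import *
from plant import manip,imaging
s=manip.state();print(s["tool_pos"],s["contact_force"])
t1=imaging.grab_frame("top");s1=imaging.grab_frame("scene")
a=cv2.resize(t1["image"][200:285,230:390,::-1],(800,300),interpolation=cv2.INTER_CUBIC)
b=cv2.resize(s1["image"][180:330,150:450,::-1],(800,300),interpolation=cv2.INTER_CUBIC)
cv2.imwrite("pics/m7.png",np.vstack([a,b]))
t0=f["image"].astype(int);d=np.abs(t1["image"].astype(int)-t0).max(2)>40
for n,(x,y,w,h) in dict(elbow=(290,95,60,70),stub=(330,278,50,50),big=(150,310,60,60),wrench=(210,130,80,30)).items():print(n,d[y:y+h,x:x+w].sum())
E
```

```text
[ 0.5286052  -0.40659832  0.17879891] [-0.79575276  0.50707463 -0.0781489 ]
elbow 0
stub 0
big 0
wrench 0
```

View pics/m7.png

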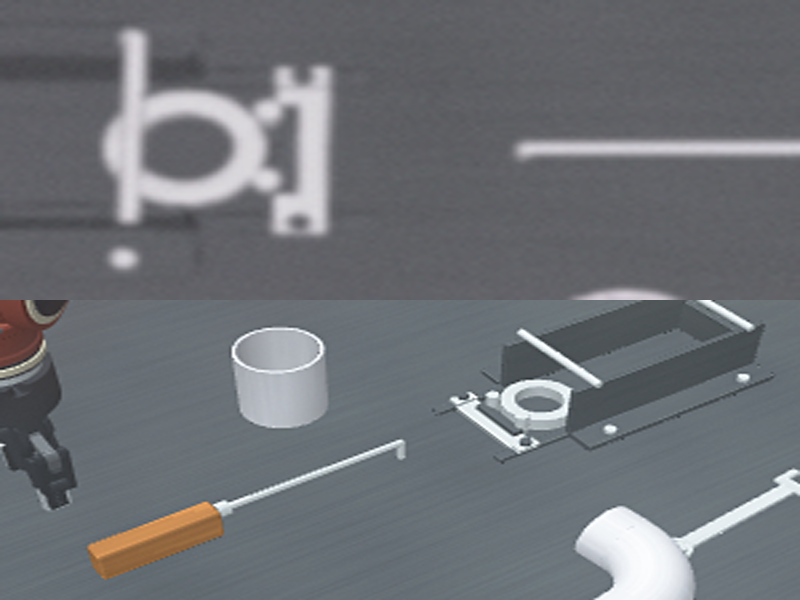

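The picture shows the collar touching both pins at about (267,112) and (267,180). The hook lies flat outside the fixture with its tip at about (518,150). The bystanders have not moved, so I am handing in.

```bash
python3 -c "
from plant import manip;print(manip.job_done())"
```

```text
the job is handed in; nothing more can be done
None
```

The collar was dragged against both stop pins and pulled home at about 11 N (highest reading 11.6 N), the hook now lies flat on the table outside the fixture with no bystander shifted, and the job was handed in at about 21 s; the hand-in gave no verdict.

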